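# Size a persimmon in the leaning thimble gauge

## Robot

A 6-joint arm with a two-finger parallel gripper is mounted at the origin on the work surface. World frame = base frame: x ahead of the robot, y to its left, z up, the work surface at z = 0. Lengths are in mm, angles in degrees, forces in N, time in s.
With the tool pointing down it reaches from about 300 to 850 mm from the base axis. Payload 4.2 kg.
Tool frame: the origin (TCP) lies between the finger pads; the fingertips stand 11 mm ahead of it and the grasp point (between the pads) lies 8 mm behind it (env.tips_ahead is the distance from the TCP to the fingertips, in mm); z points along the fingers, y is the line along which they close (so a half turn about z gives the same grasp; the last joint's range is limited). The gripper opens to 91 mm and grips with 3 to 60 N. Pads are 32 mm wide; open, the fingers measure 118 mm over their backs; the gripper's body (76 mm by 178 mm) begins 60 mm behind the grasp point.
Start: joints at [63.713, 18.312, 89.639, -0, 72.044, -1.146], TCP at [244.295, 520.54, 224.976] pointing down, gripper open.
Joint ranges: [-177.97, 177.97], [-48.28, 115.42], [12.27, 149.76], [-77.06, 257.06], [2.81, 150.46], [-146.56, 146.56]. Speed limits (degrees/s): [147.25, 147.25, 180, 180, 180, 180].

## Interface

Orientations are given as [roll, pitch, yaw] about the fixed x, y, z axes, in that order (R = Rz(yaw) Ry(pitch) Rx(roll)).
In Python, from workcell import env, cams gives the robot as it stands.
- The arm moves only by the tool step_arm, never from a script. Its arguments are lists of equal length, an entry for each row: "linear": the shift along the tool's x, y, z in units of 30 cm (1.0 is 30 cm), a list of three; "turn": the turn about the tool's z in units of 360 degrees (1.0 is 360 degrees). In form: {"linear": [[tx, ty, tz], ...], "turn": [turn, ...]}. A call has 1 to 20 rows; each row is the pose to reach, as a shift and turn from the pose commanded when the call began, along the tool's axes at that moment, turning the shorter way round; what a row does not reach only later rows make up. A row lasts 1/8 s, in which the tool goes at most 62.5 mm and 10.7 degrees, less where a joint would pass 70% of its speed; a pose out of reach is approached as far as the arm can. A call with a number of a shift or a turn outside -1 to 1 is refused whole. A call with a gripper value outside its range is refused whole. "fingers" is the closure, from -1 (fully open) to 1 (shut), so that 0 is half open, set as the call begins (left out, the last holds). The fingers move at their own pace and stop on an object; "force" is the grip in N (left out, the last holds). Time passes only in rows, so rows that repeat a pose let the fingers close. It gives the time, the measured TCP pose, the force, the opening and the grip force at its end, in the units of the state.
- env.state(): the state, without advancing time (a new reading comes with each control period).
- cams.grab_frame(name): name is "side" or "top" or "wrist"; returns a dict with "color" (384x512x3 uint8, blue, green, red), "fx", "fy", "cx", "cy" (pixels), "extrinsics" (4x4, takes a point from camera to world coordinates); the wrist camera has in their place "tool_from_camera" (4x4, takes a point from camera to tool coordinates, whose origin is the TCP and whose axes are the flange's). Camera axes: x right, y down, z forward; pixel columns grow to the right and rows downward; lengths in mm; the calibration is good to about 2 mm. The wrist camera is an equidistant fisheye: a pixel r from the principal point sees the ray r / f radians off the axis. A picture is of the moment at which its call begins: read the wrist's pose just before it. There is no depth.
- env.job_done(): hands the job in; it is judged then, once.
The state is a dict: "time_s": time; "qpos": joint angles; "qvel": joint speeds; "effort": joint torques, N m; "ee_pos": TCP position; "ee_rot": TCP orientation; "force": force on the tool from outside, world axes, zero at the start; "torque": the same for the moment, N m; "gripper_width": finger opening in mm; "gripper_force": force on a finger pad.
Only numpy, scipy, OpenCV 4.12 (cv2) and the standard library are available. Lean on these libraries where they do the work, as an engineer would, in place of code of your own. Each camera call takes 0.05 s, during which the arm holds its last target. There are 200 camera calls.

## Task

Take the largest persimmon from the tray and set it gently, without dropping it, in the cradle of the leaning gauge, resting on the anvil and both cradle rods, and let go. Turn the gauge's square knob clockwise until its slip clutch slips for the first time, with the spindle holding the fruit, and stop there: do not ratchet on. Then throw the lock lever all the way over, leaving the two small persimmons and the white tub where they are.

Things in the scene. Friction and masses are not known exactly. Their poses are not given: they have to be found in the camera images.
- fruit_mid (a point): Centre of the largest persimmon: a rigid orange ball 62 mm across with a small green calyx, about 110 g, sitting in one of the three tray pockets.
- small_a_mid (a point): Centre of a small persimmon, a ball 48 mm across, in another pocket of the tray. Leave it alone.
- small_b_mid (a point): Centre of the other small persimmon, a ball 48 mm across. Leave it alone.
- tub_mid (a point): Middle (half-way up) of a loose white tub with a lid, 60 mm across and 100 mm tall, standing beside the gauge. Leave it alone.
- tray: Fixed brown fruit tray, 250 mm (its x) by 90 mm (its y) by 20 mm high; origin at the centre of its underside. Three round pockets of 41 mm lie in a row along its x axis, at -80, 0 and +80 mm. Fruit centres stand 43 mm (large) or 33 mm (small) above the table.
- gauge: Fixed fruit gauge: a leaning C-shaped grey frame on an aluminium base plate (12 mm thick, x -105 to 65, y -160 to 55 mm). Origin on the underside, straight below the seat. Its axis leans 0.75 rad from vertical, top towards -x: U = (-0.682, 0, 0.732) in this frame. The mouth of the C opens along W = (0.732, 0, 0.682), up and to the far side. Frame 36 mm wide in y.
- seat (a point): Centre of the 62 mm fruit when it rests on the anvil (24 mm disc, below it along U) and both cradle rods (along U, on its -W side), 85 mm above the table; axes as gauge. The waiting spindle leaves a gap of only 6 to 13 mm along U, so bring the fruit in along -W (from above and the far side), fingers on its +y and -y sides.
- spindle (a joint): Advance of the spindle (steel rod, flat end 16 mm across) along -U towards the fruit, m; 0 is fully drawn back, its end 44 mm up U from the seat. The ring drives it: 4.77 mm per rad. The frame's arm that carries it lies 84 to 104 mm up U from the seat and reaches 12 mm to the W side of the axis.
- sleeve (a joint): Turn of the steel clutch ring (40 mm across, 16 mm tall, just below the knob, black mark), rad, clockwise positive seen from the knob's end. It turns with the knob (0.03 N m of friction) until the spindle presses on the fruit, then stands still: at about 2.7 with the 62 mm fruit seated. It starts at 0 to 1.2.
- knob (a joint): Slip of the clutch: angle of the knob relative to the ring, rad, clockwise positive; 0 at the start, when the knob's white mark is in line with the ring's black mark. Stays near 0 until the clutch slips (at 0.12 N m, a smooth drag without click), then grows as the knob is turned on. A slip of 10 to 45 degrees is a first slip.
- knob_grip (a point): Grip point on the axis of the black square knob (26 x 26 mm, 38 mm tall): 14 mm below its free end, 24 mm above its lower face, 150 mm up U from the seat. z points along U, out of the free end; x and y are square to the flats; x (side with the white mark) lies along W when ring and slip read 0. The knob does not move along its axis.
- lock (a joint): Lock lever, rad: 0 leans towards the gauge's -x, about 1.0 is thrown all the way over to +x. Stays where it is left; light.
- lock_tip (a point): Centre of the 26 mm ball at the end of the lock lever, 75 mm from its hinge; lever on a small grey block on the base plate, on the gauge's -y side. The hinge lies along the gauge's y, at (-60, -125) mm and 34 mm above the table. The ball swings about 70 mm towards the gauge's +x in an arc, highest half-way.
Things that resemble listed ones, but are neither listed nor needed, are in the scene too. Leave any blue look-alike of the part that bears fruit_mid alone.

How it is judged:
By the outcome, as a careful person would: the job done as asked, in the order asked, and still so for the second after the job is handed in, with the robot touching nothing.
It also fails if it takes over 72 s, if anything falls off the work surface, if the arm or the gripper's body presses on something with over 40 N, if the wrist force passes 120 N, or if a joint passes its speed limit or range.

## Working session

There is one attempt and no reset: what is moved stays moved. The work goes in short steps, Python scripts to look and compute and a tool call to move; the robot and the scene stay as the last step left them, time stands still between calls to the robot, and variables do not carry over. Pictures are saved under pics/ and viewed, at most 10 in all, crops included, and the job is handed in when it is done.

Besides the shell and the picture viewer there is one more tool, called after ">>>" as name([rows], argument=value, ...), one row to a line, values as JSON. step_arm: Moves the arm, as the interface text tells. Its arguments: {"type":"object","properties":{"linear":{"type":"array"},"turn":{"type":"array"},"fingers":{"type":"number"},"force":{"type":"number"}},"required":["linear","turn"]}

```bash
ls; mkdir -p pics; python3 - <<'E'
from workcell import env,cams
import cv2,numpy as np
s=env.state();print(s)
for n in("side","top"):
    f=cams.grab_frame(n);cv2.imwrite(f"pics/{n}0.png",f["color"]);print(n,f["fx"],f["fy"],f["cx"],f["cy"],np.round(f["extrinsics"],4).tolist())
    np.save(f"pics/{n}.npy",f,allow_pickle=True)
a=[cv2.imread(f"pics/{n}0.png") for n in("side","top")]
E
```

```text
pics
{'time_s': 0.0, 'qpos': array([ 6.37131566e+01,  1.83495799e+01,  8.97051374e+01,  1.47321081e-04,
        7.20431198e+01, -1.14611318e+00]), 'qvel': array([0.03003902, 0.01148272, 0.01657102, 0.00981085, 0.02930062,
       0.0679593 ]), 'effort': array([ 1.48904346e-03, -4.12444568e+01, -2.31972331e+01,  7.28713442e-02,
        4.57516161e-02, -1.59678284e-04]), 'ee_pos': array([244.07466053, 520.10222907, 224.1495171 ]), 'ee_rot': array([-1.79902185e+02, -2.09698630e-03,  1.54859222e+02]), 'force': array([0.23045911, 1.1551913 , 0.11933374]), 'torque': array([0.00212596, 0.00378778, 0.06097022]), 'gripper_force': 0.0, 'gripper_width': 91.67774070652378}
side 493.2980109742408 493.2980109742408 253.2197432262046 184.46799014803253 [[0.748, -0.4777, 0.4607, 12.3031], [-0.6636, -0.5511, 0.5059, -527.2262], [0.0122, -0.6841, -0.7293, 909.3087], [0.0, 0.0, 0.0, 1.0]]
top 360.87717811064823 360.87717811064823 260.95892334463707 192.41662396229182 [[0.0282, -0.9835, 0.1786, 365.8213], [-0.9995, -0.0307, -0.0113, 12.818], [0.0166, -0.1782, -0.9839, 974.9783], [0.0, 0.0, 0.0, 1.0]]
```

View pics/side0.png

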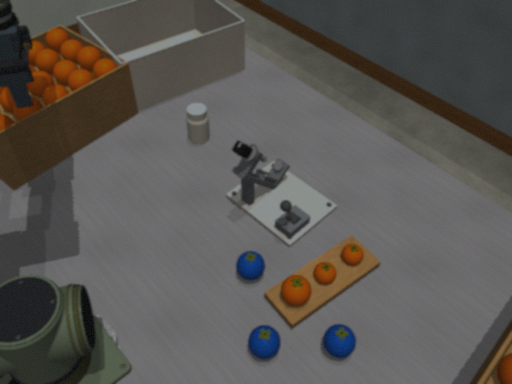

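View pics/top0.png

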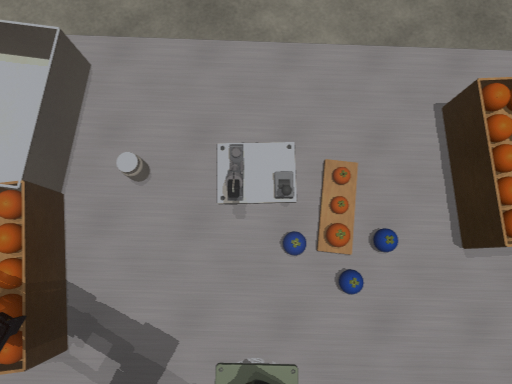

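Candidates for the fruit: orange at top (338,235) / side (296,290), which is the largest in the tray. The small oranges are at top (340,205) and (342,175). The blue look-alikes are at (295,243), (386,240) and (351,282), and there are crate oranges too. The big one in the tray fits. The gauge plate is at top (218–297, 142–204), with the knob leaning towards the robot and the lever on the right. Next I'll measure these and make one confirming crop.

```bash
cat > h.py <<'E'
import numpy as np,cv2
from workcell import env,cams
def ray(f,uv):
    E=np.array(f["extrinsics"]);d=E[:3,:3]@np.array([(uv[0]-f["cx"])/f["fx"],(uv[1]-f["cy"])/f["fy"],1]);return E[:3,3],d/np.linalg.norm(d)
def onz(f,uv,z):
    o,d=ray(f,uv);return o+d*(z-o[2])/d[2]
def tri(f,a,g,b):
    o,d=ray(f,a);p,e=ray(g,b);s=np.linalg.lstsq(np.c_[d,-e],p-o,rcond=None)[0]
    A,B=o+d*s[0],p+e*s[1];return (A+B)/2,np.linalg.norm(A-B)
def proj(f,P):
    E=np.array(f["extrinsics"]);q=E[:3,:3].T@(np.array(P)-E[:3,3]);return [f["cx"]+f["fx"]*q[0]/q[2],f["cy"]+f["fy"]*q[1]/q[2]]
E
python3 - <<'E'
from h import *
F={n:np.load(f"pics/{n}.npy",allow_pickle=True).item() for n in("side","top")}
def blobs(f,lo,hi,amin,box):
    h=cv2.cvtColor(f["color"],cv2.COLOR_BGR2HSV);m=cv2.inRange(h,lo,hi)
    m=cv2.morphologyEx(m,cv2.MORPH_CLOSE,np.ones((5,5)))
    b=np.zeros_like(m);x0,y0,x1,y1=box;b[y0:y1,x0:x1]=m[y0:y1,x0:x1]
    c,_=cv2.findContours(b,cv2.RETR_EXTERNAL,cv2.CHAIN_APPROX_NONE)
    return [cv2.minEnclosingCircle(k) for k in c if cv2.contourArea(k)>amin]
O=((0,190,90),(11,255,255))
s=blobs(F["side"],*O,40,(270,230,390,330));t=blobs(F["top"],*O,40,(315,150,360,260))
s.sort(key=lambda k:k[0][0]);t.sort(key=lambda k:-k[0][1]);print(s,t)
for a,b in zip(s,t):print(tri(F["side"],a[0],F["top"],b[0]))
for i,b in enumerate(t): print(onz(F["top"],b[0],43 if i==0 else 33),onz(F["side"],s[i][0],43 if i==0 else 33))
# plate
f=F["top"];h=cv2.cvtColor(f["color"],cv2.COLOR_BGR2HSV)
c=f["color"][145:200,262:270].reshape(-1,3);print("plate",np.median(c,0),"table",np.median(f["color"][210:225,220:280].reshape(-1,3),0), f["color"][180:200,240:300:6].min(2)[0])
S=cv2.resize(F["side"]["color"][130:330,210:390],None,fx=4,fy=4,interpolation=cv2.INTER_CUBIC)[:600]
T=cv2.resize(F["top"]["color"][130:260,205:365],None,fx=5,fy=5,interpolation=cv2.INTER_CUBIC)[:600]
cv2.imwrite("pics/s1.png",S);cv2.imwrite("pics/t1.png",T[:600,:800])
E
```

```text
[((293.5, 293.5), 12.90358829498291), ((323.5, 273.5), 9.300638198852539)] [((338.5, 234.5), 11.068072319030762), ((339.5, 204.5), 7.905794143676758), ((342.39794921875, 174.7653045654297), 6.970102787017822)]
(array([ 428.829738  , -200.86049965,   35.1829105 ]), np.float64(6.378058165928112))
(array([ 509.82095491, -206.17570333,   31.52809291]), np.float64(2.8578582450884804))
[ 430.93245757 -200.94132409   43.        ] [ 422.24727601 -202.27039865   43.        ]
[ 510.79019825 -206.69877146   33.        ] [ 507.64593345 -206.06366763   33.        ]Traceback (most recent call last):
  File "<stdin>", line 13, in <module>
IndexError: list index out of range
```

```bash
python3 - <<'E'
from h import *
F={n:np.load(f"pics/{n}.npy",allow_pickle=True).item() for n in("side","top")}
f=F["top"]["color"]
g=f.astype(int)
print("row150",[tuple(v) for v in f[155,205:310:6].tolist()])
S=cv2.resize(F["side"]["color"][130:280,210:390],None,fx=4,fy=4,interpolation=cv2.INTER_CUBIC)
T=cv2.resize(f[130:245,205:360],None,fx=5,fy=5,interpolation=cv2.INTER_CUBIC)
cv2.imwrite("pics/s1.png",S);cv2.imwrite("pics/t1.png",T)
E
```

```text
row150 [(127, 127, 131), (127, 128, 132), (138, 136, 134), (163, 160, 156), (109, 114, 116), (107, 106, 109), (91, 89, 89), (163, 159, 157), (164, 160, 157), (163, 159, 156), (164, 160, 157), (164, 159, 157), (164, 160, 157), (164, 158, 156), (164, 159, 157), (127, 128, 131), (126, 127, 130), (126, 124, 129)]
```

View pics/t1.png

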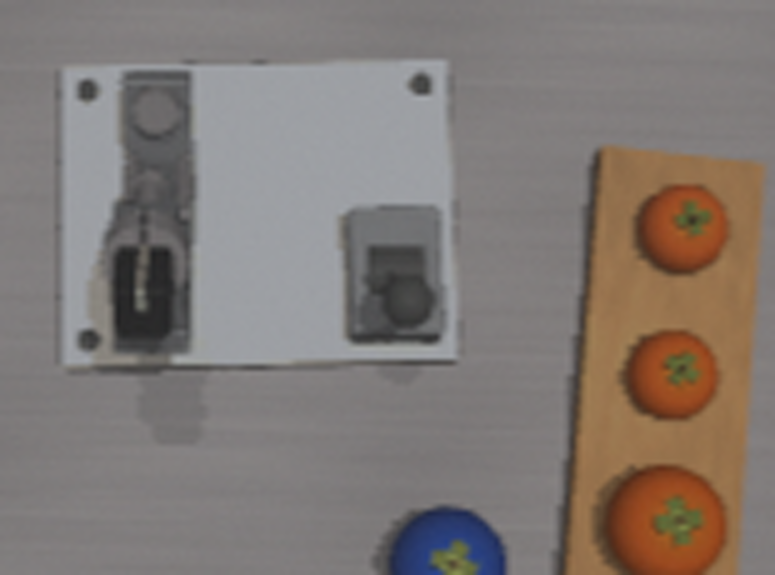

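View pics/s1.png

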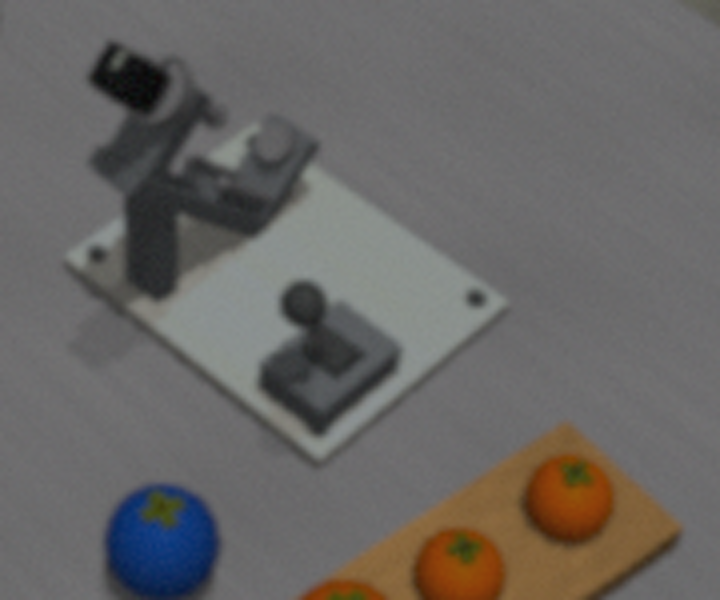

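The large persimmon is confirmed at crop (667,525), about 60 px radius against about 45 for the small ones. It is orange; the blue one is at (447,560). The gauge has its plate corners at crop (58,68), (448,60), (457,360) and (62,367), its knob at (145,290) and its ball at (408,298). The knob's white mark lies on top, so the ring angle is near 0.

```bash
python3 - <<'E'
from h import *
F={n:np.load(f"pics/{n}.npy",allow_pickle=True).item() for n in("side","top")}
def fit(n,px,z=12):
    m=np.array([[65,55],[65,-160],[-105,-160],[-105,55]],float)
    w=np.array([onz(F[n],p,z)[:2] for p in px]);print(n,w.round(1).tolist())
    a=m-m.mean(0);b=w-w.mean(0);th=np.arctan2((a[:,0]*b[:,1]-a[:,1]*b[:,0]).sum(),(a*b).sum())
    R=np.array([[np.cos(th),-np.sin(th)],[np.sin(th),np.cos(th)]]);o=w.mean(0)-R@m.mean(0)
    print("origin",o,"yaw",np.degrees(th),"res",np.abs(m@R.T+o-w).max());return R,o
pt=np.array([(58,66),(448,60),(458,360),(62,367)])/5+[205,130]
# side corner order: far-left top hidden; use 3 visible: (+x,-y)=(508,303),(-x,-y)=(318,463),(-x,+y)=(66,262)
R,o=fit("top",pt)
ps=np.array([(508,303),(318,463),(66,262)])/4+[210,130]
m=np.array([[65,-160],[-105,-160],[-105,55]],float)
print("side",[onz(F["side"],p,12)[:2].round(1).tolist() for p in ps],"model",(m@R.T+o).round(1).tolist())
R3=np.eye(3);R3[:2,:2]=R
U=np.array([-.682,0,.732]);W=np.array([.732,0,.682]);seat=np.r_[o,85]
for nm,p in dict(seat=seat,kgrip=seat+R3@(150*U),kend=seat+R3@(164*U),ball0=np.r_[o,0]+R3@np.array([-60-36,-125,100]),hinge=np.r_[o,0]+R3@np.array([-60,-125,34])).items():
    print(nm,p.round(1),"top crop",((np.array(proj(F["top"],p))-[205,130])*5).round(),"side crop",((np.array(proj(F["side"],p))-[210,130])*4).round())
b,e=tri(F["side"],np.array((303,303))/4+[210,130],F["top"],np.array((408,298))/5+[205,130]);print("ball",b,e)
for a in F["top"],:
    for q in [(598,150),(765,163)]:print("tray far corners",onz(a,np.array(q)/5+[205,130],20).round(1))
E
```

```text
top [[675.5, 128.7], [686.3, -87.9], [517.3, -95.3], [506.9, 118.1]]
origin [613.81433498  69.36578118] yaw 2.902758789115176 res 1.1589104317871488
side [[684.8, -89.2], [515.8, -98.5], [505.4, 110.3]] model [[686.8, -87.1], [517.1, -95.7], [506.2, 119.0]]
seat [613.8  69.4  85. ] top crop [154. 141.] side crop [246. 131.]
kgrip [511.6  64.2 194.8] top crop [143. 298.] side crop [121.  76.]
kend [502.1  63.7 205. ] top crop [142. 316.] side crop [108.  70.]
ball0 [524.3 -60.3 100. ] top crop [408. 317.] side crop [290. 314.]
hinge [560.2 -58.5  34. ] top crop [395. 272.] side crop [327. 356.]
ball [533.42673789 -60.26335953 101.98796307] 0.30126369923968777
tray far corners [ 634.9 -170.1   20. ]
tray far corners [ 630.5 -261.9   20. ]
```

```bash
cat >> h.py <<'E'
from scipy.spatial.transform import Rotation as Ro
def to(P,yaw=None,show=True):
    s=env.state();R=Ro.from_euler('xyz',s["ee_rot"],degrees=True).as_matrix();d=R.T@(np.array(P)-s["ee_pos"])/300
    t=0 if yaw is None else -((yaw-s["ee_rot"][2]+180)%360-180)/360
    if show:print("t",s["time_s"],"pos",s["ee_pos"].round(1),"rot",s["ee_rot"].round(1),"F",s["force"].round(1),"T",s["torque"].round(2),"w",round(s["gripper_width"],1),"q",s["qpos"].round(0))
    print("linear",d.round(4),"turn",round(t,4))
E
```

>>> step_arm([
  [0,0,-0.3],
  [0,0,-0.3],
  [-0.75,-0.9,-0.3],
  [-0.75,-0.9,-0.3],
  [-0.75,-0.9,-0.3],
  [-0.75,-0.9,-0.3],
  [-0.75,-0.9,-0.3],
  [-0.75,-0.9,-0.3],
  [-0.75,-0.9,-0.3],
], turn=[0,0,-0.078,-0.078,-0.078,-0.078,-0.078,-0.078,-0.078])

```text
time_s: 1.23
ee_pos: [333.3, 178.5, 314.9]
ee_rot: [-180.0, 0.0, -177.3]
force: [0.2, 0.7, -0.6]
gripper_width: 91.4
gripper_force: 0.0
```

```bash
python3 -c "
from h import *
to((430,-201,180),182.9)"
```

```text
t 1.225 pos [333.3 178.5 314.9] rot [-180.     0.  -177.3] F [ 0.2  0.7 -0.6] T [-0.   -0.03  0.03] w 91.4 q [ 26.  -3. 102.  -0.  81. -66.]
linear [-0.2629 -1.2784  0.45  ] turn -0.0006
```

>>> step_arm([
  [-0.2,-0.97,0],
  [-0.2,-0.97,0],
  [-0.2,-0.97,0],
  [-0.2,-0.97,0],
  [-0.2,-0.97,0],
  [-0.2,-0.97,0],
], turn=[0,0,0,0,0,0])

```text
time_s: 1.98
ee_pos: [409.1, -108.6, 314.2]
ee_rot: [180.0, -0.1, -177.3]
force: [-0.4, 1.0, -0.5]
gripper_width: 90.9
gripper_force: 0.0
```

>>> step_arm([
  [-0.063,-0.308,0.3],
  [-0.063,-0.308,0.45],
  [-0.063,-0.308,0.45],
  [-0.063,-0.308,0.45],
  [-0.063,-0.308,0.45],
  [-0.063,-0.308,0.45],
], turn=[0,0,0,0,0,0])

```text
time_s: 2.72
ee_pos: [432.8, -197.6, 181.8]
ee_rot: [-179.9, 0.2, -177.0]
force: [0.7, 0.4, 0.7]
gripper_width: 91.3
gripper_force: 0.0
```

```bash
python3 - <<'E'
from h import *
to((430,-201,180),182.9)
s=env.state();f=cams.grab_frame("wrist");T=np.array(f["tool_from_camera"]);print(T.round(2).tolist(),f["fx"],f["cx"],f["cy"])
c=f["color"];cv2.imwrite("pics/w1.png",c)
h=cv2.cvtColor(c,cv2.COLOR_BGR2HSV);m=cv2.inRange(h,(0,170,70),(13,255,255));m=cv2.morphologyEx(m,cv2.MORPH_CLOSE,np.ones((9,9)))
R=Ro.from_euler('xyz',s["ee_rot"],degrees=True).as_matrix()
for k in cv2.findContours(m,0,1)[0]:
    a=cv2.contourArea(k)
    if a<300:continue
    (u,v),r=cv2.minEnclosingCircle(k)
    x=np.array([(u-f["cx"])/f["fx"],(v-f["cy"])/f["fy"]]);th=np.linalg.norm(x);d=np.r_[np.sin(th)*x/th,np.cos(th)]
    o=s["ee_pos"]+R@T[:3,3];d=R@T[:3,:3]@d
    for z in(33,43):print(round(u),round(v),round(r),z,(o+d*(z-o[2])/d[2]).round(1))
E
```

```text
t 2.725 pos [ 432.8 -197.6  181.8] rot [-179.9    0.2 -177. ] F [0.7 0.4 0.7] T [ 0.08 -0.   -0.  ] w 91.3 q [ -26.   11.  106.    0.   62. -119.]
linear [ 0.0098 -0.0109  0.0059] turn 0.0003
[[-0.0, -0.96, -0.27, 74.51], [1.0, -0.0, -0.0, 0.02], [0.0, -0.27, 0.96, -159.78], [0.0, 0.0, 0.0, 1.0]] 297.3186396354542 256.05702773391204 188.01058160664203
239 298 18 33 [ 591.  -212.3   33. ]
239 298 18 43 [ 583.5 -212.    43. ]
246 243 19 33 [ 511.1 -205.6   33. ]
246 243 19 43 [ 506.2 -205.4   43. ]
256 178 28 33 [ 434.2 -198.    33. ]
256 178 28 43 [ 431.8 -198.1   43. ]
```

View pics/w1.png

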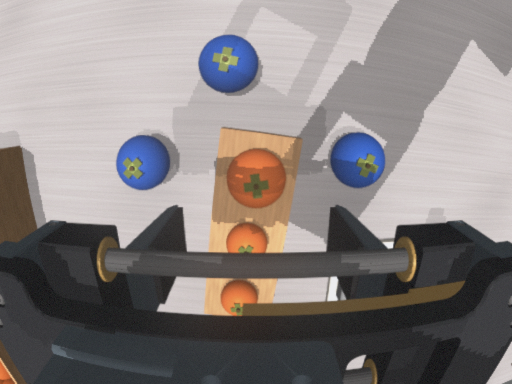

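The wrist view shows the big persimmon at (256,178), radius 28, between the fingers and clear of the blue balls. Its position is about (431,-199), which agrees with the top view.

```bash
python3 -c "
from h import *
to((431,-199,36.5),182.9)"
```

```text
t 2.775 pos [ 432.6 -197.7  181.6] rot [-179.9    0.2 -177. ] F [ 0.5 -0.2 -0.5] T [0.02 0.03 0.03] w 91.0 q [ -26.   11.  106.    0.   62. -119.]
linear [ 0.0071 -0.0033  0.4838] turn 0.0003
```

>>> step_arm([
  [0.007,-0.003,0.2],
  [0.007,-0.003,0.35],
  [0.007,-0.003,0.44],
  [0.007,-0.003,0.484],
  [0.007,-0.003,0.484],
], turn=[0,0,0,0,0])

```text
time_s: 3.4
ee_pos: [430.0, -199.2, 35.0]
ee_rot: [180.0, 0.0, -177.0]
force: [0.0, -1.0, -0.3]
gripper_width: 91.3
gripper_force: 0.0
```

>>> step_arm([
  [0,0,0],
  [0,0,0],
  [0,0,0],
  [0,0,0],
  [0,0,0],
  [0,0,0],
], turn=[0,0,0,0,0,0], fingers=1, force=15)

```text
time_s: 4.15
ee_pos: [429.8, -198.7, 35.2]
ee_rot: [179.9, 0.0, -177.1]
force: [-0.2, 5.4, 6.1]
gripper_width: 61.2
gripper_force: 15.0
```

```bash
python3 -c "
from h import *
to((431,-199,200),182.9)"
```

```text
t 4.15 pos [ 429.8 -198.7   35.2] rot [ 179.9    0.  -177.1] F [-0.2  5.4  6.1] T [ 0.93 -0.    0.01] w 61.2 q [ -26.   22.  117.    0.   41. -119.]
linear [-0.0042 -0.0007 -0.5493] turn 0.0
```

>>> step_arm([
  [0,0,-0.1],
  [0,0,-0.25],
  [0,0,-0.4],
  [0,0,-0.55],
  [0,0,-0.67],
  [0,0,-0.67],
], turn=[0,0,0,0,0,0])

```text
time_s: 4.9
ee_pos: [431.0, -200.4, 238.2]
ee_rot: [-179.8, 0.3, -177.1]
force: [0.4, 0.2, -1.4]
gripper_width: 61.0
gripper_force: 15.0
```

```bash
python3 -c "
from h import *
to((687,73,210),182.9)"
```

```text
t 4.9 pos [ 431.  -200.4  238.2] rot [-179.8    0.3 -177.1] F [ 0.4  0.2 -1.4] T [-0.02  0.03  0.01] w 61.0 q [ -26.    9.  101.   -0.   70. -119.]
linear [-0.8985  0.8666  0.0957] turn 0.0001
```

>>> step_arm([
  [-0.12,0.12,0.0],
  [-0.25,0.24,0],
  [-0.38,0.37,0],
  [-0.51,0.49,0],
  [-0.64,0.62,0],
  [-0.77,0.74,0],
  [-0.87,0.84,0.06],
  [-0.898,0.867,0.095],
  [-0.898,0.867,0.095],
  [-0.898,0.867,0.095],
], turn=[0,0,0,0,0,0,0,0,0,0])

```text
time_s: 6.15
ee_pos: [684.7, 73.0, 207.3]
ee_rot: [-180.0, -0.0, -177.1]
force: [-0.1, -0.4, -1.9]
gripper_width: 60.8
gripper_force: 15.0
```

```bash
python3 - <<'E'
from h import *
to((687,73,145),182.9)
for n in("side","wrist"):
    f=cams.grab_frame(n);np.save(f"pics/{n}2.npy",f,allow_pickle=True)
    cv2.imwrite(f"pics/{n}2.png",f["color"])
a=cv2.resize(cv2.imread("pics/side2.png")[90:250,200:400],None,fx=2,fy=2.4);b=cv2.resize(cv2.imread("pics/wrist2.png")[90:384,100:412],(400,384))
cv2.imwrite("pics/c2.png",np.hstack([a,b]))
E
```

```text
t 6.15 pos [684.7  73.  207.3] rot [-180.    -0.  -177.1] F [-0.1 -0.4 -1.9] T [ 0.02 -0.01  0.02] w 60.8 q [  5.  29.  75.  -0.  76. -88.]
linear [-0.0076 -0.0004  0.2077] turn -0.0
```

View pics/c2.png

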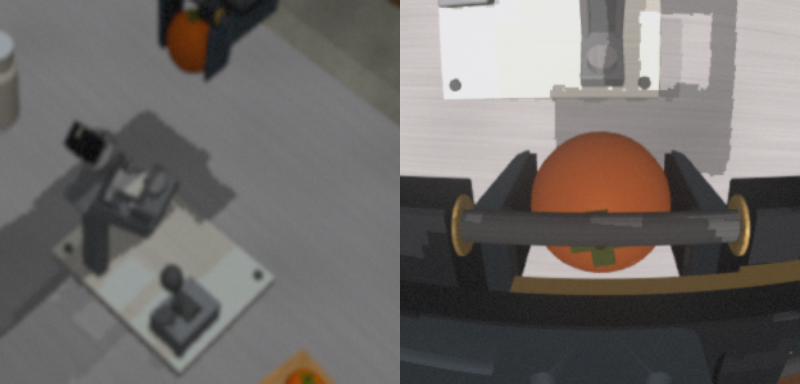

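The fruit is held centrally (crop centre (600,201)), about 1 mm ahead of the TCP in x. The anvil disc at (600,57) agrees with the plate fit to within 3 mm. I'll approach along -W with the fruit mid-gap and find contact by force.

```bash
python3 -c "
from h import *
to((654,71.4,121.6),182.9)"
```

```text
t 6.25 pos [685.1  73.  208.3] rot [-1.800e+02  1.000e-01 -1.771e+02] F [-0.8  0.1 -0.3] T [ 0.04  0.05 -0.04] w 60.9 q [  5.  29.  74.  -0.  76. -88.]
linear [ 1.040e-01 -2.000e-04  2.888e-01] turn -0.0001
```

>>> step_arm([
  [0.02,0,0.1],
  [0.05,0,0.19],
  [0.09,0,0.26],
  [0.104,0,0.289],
  [0.104,0,0.289],
  [0.104,0,0.289],
], turn=[0,0,0,0,0,0])

```text
time_s: 7.0
ee_pos: [655.4, 72.6, 122.0]
ee_rot: [180.0, 0.2, -177.1]
force: [0.8, -0.3, -1.3]
gripper_width: 61.2
gripper_force: 15.0
```

>>> step_arm([
  [0.03,0,0.028],
  [0.06,0,0.056],
  [0.09,0,0.084],
  [0.11,0,0.102],
  [0.122,0,0.114],
  [0.122,0,0.114],
  [0.122,0,0.114],
], turn=[0,0,0,0,0,0,0])

```text
time_s: 7.88
ee_pos: [618.2, 70.8, 86.7]
ee_rot: [180.0, 0.1, -177.1]
force: [0.3, 0.1, -1.5]
gripper_width: 61.0
gripper_force: 15.0
```

```bash
python3 - <<'E'
from h import *
to((613.9,69.4,77),182.9)
f=cams.grab_frame("side");cv2.imwrite("pics/c3.png",cv2.resize(f["color"][120:220,200:330],None,fx=5,fy=5,interpolation=cv2.INTER_CUBIC))
E
```

```text
t 7.875 pos [618.2  70.8  86.7] rot [ 1.800e+02  1.000e-01 -1.771e+02] F [ 0.3  0.1 -1.5] T [-0.02  0.03 -0.02] w 61.0 q [  5.  29.  94.   0.  57. -87.]
linear [ 0.0146 -0.004   0.0322] turn 0.0001
```

View pics/c3.png

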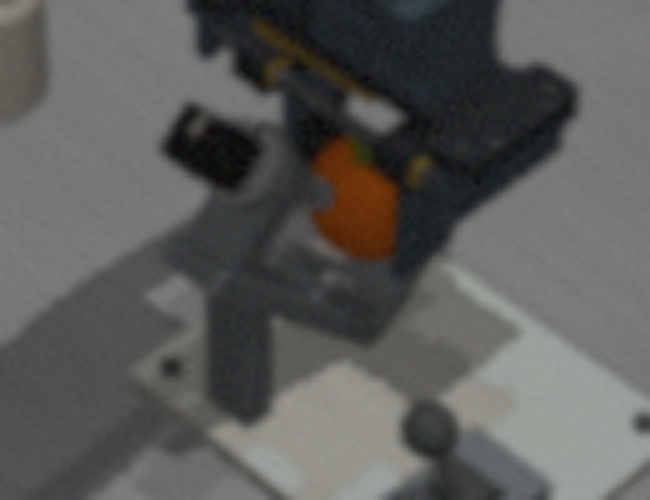

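>>> step_arm([
  [0.01,-0.004,0.009],
  [0.019,-0.004,0.018],
  [0.019,-0.004,0.018],
  [0.019,-0.004,0.018],
], turn=[0,0,0,0])

```text
time_s: 8.43
ee_pos: [611.9, 69.3, 80.9]
ee_rot: [180.0, -0.0, -177.1]
force: [-0.1, 0.3, -1.5]
gripper_width: 61.1
gripper_force: 15.0
```

>>> step_arm([
  [0.0025,0,0.0023],
  [0.0025,0,0.0023],
  [0.0025,0,0.0023],
], turn=[0,0,0])

```text
time_s: 8.8
ee_pos: [611.7, 69.3, 80.5]
ee_rot: [180.0, 0.1, -177.1]
force: [1.6, -0.2, 0.2]
gripper_width: 61.1
gripper_force: 15.0
```

>>> step_arm([
  [0.0025,0,0.0023],
  [0.0025,0,0.0023],
  [0.0025,0,0.0023],
], turn=[0,0,0])

```text
time_s: 9.18
ee_pos: [611.7, 69.3, 80.3]
ee_rot: [180.0, 0.2, -177.1]
force: [4.3, -0.1, 2.3]
gripper_width: 61.2
gripper_force: 15.0
```

>>> step_arm([
  [-0.0048,0,0.001],
  [-0.007,0,0.0035],
  [-0.007,0,0.0035],
], turn=[0,0,0])

```text
time_s: 9.55
ee_pos: [612.9, 69.5, 78.6]
ee_rot: [180.0, 0.0, -177.1]
force: [2.1, 0.3, 3.5]
gripper_width: 61.0
gripper_force: 15.0
```

>>> step_arm([
  [-0.0023,0,0.0024],
  [-0.0023,0,0.0024],
  [-0.0023,0,0.0024],
], turn=[0,0,0])

```text
time_s: 9.93
ee_pos: [613.4, 69.5, 77.8]
ee_rot: [180.0, 0.0, -177.1]
force: [2.9, 1.7, 4.2]
gripper_width: 61.2
gripper_force: 15.0
```

>>> step_arm([
  [-0.0023,0,0.0024],
  [-0.0023,0,0.0024],
  [-0.0023,0,0.0024],
], turn=[0,0,0])

```text
time_s: 10.3
ee_pos: [613.9, 69.6, 77.2]
ee_rot: [180.0, -0.0, -177.1]
force: [1.6, 1.8, 4.8]
gripper_width: 61.3
gripper_force: 15.0
```

>>> step_arm([
  [-0.0035,0,0.0014],
  [-0.0035,0,0.0014],
  [-0.0035,0,0.0014],
], turn=[0,0,0])

```text
time_s: 10.68
ee_pos: [614.0, 69.6, 77.1]
ee_rot: [180.0, -0.1, -177.1]
force: [-1.2, 1.2, 8.6]
gripper_width: 61.4
gripper_force: 15.0
```

>>> step_arm([
  [-0.0023,0,0.0024],
  [-0.0023,0,0.0024],
  [-0.0023,0,0.0024],
], turn=[0,0,0])

```text
time_s: 11.05
ee_pos: [614.0, 69.6, 76.9]
ee_rot: [180.0, -0.2, -177.1]
force: [-3.9, 3.0, 12.1]
gripper_width: 61.2
gripper_force: 15.0
```

>>> step_arm([
  [0.0035,0,-0.0036],
  [0.0035,0,-0.0036],
], turn=[0,0], force=6)

```text
time_s: 11.3
ee_pos: [614.1, 69.6, 76.9]
ee_rot: [180.0, -0.1, -177.1]
force: [0.3, 2.4, 5.6]
gripper_width: 61.5
gripper_force: 6.0
```

>>> step_arm([
  [0,0,0],
  [0,0,0],
  [0,0,0],
  [0,0,0],
  [0,0,0],
], turn=[0,0,0,0,0], fingers=-0.9)

```text
time_s: 11.92
ee_pos: [614.6, 69.4, 76.9]
ee_rot: [-180.0, -0.0, -177.1]
force: [-0.0, 0.7, 0.6]
gripper_width: 86.7
gripper_force: 0.0
```

>>> step_arm([
  [-0.04,0,-0.04],
  [-0.1,0,-0.1],
  [-0.2,0,-0.2],
  [-0.26,0,-0.3],
  [-0.26,0,-0.42],
  [-0.26,0,-0.5],
  [-0.26,0,-0.5],
], turn=[0,0,0,0,0,0,0])

```text
time_s: 12.8
ee_pos: [693.6, 73.5, 229.2]
ee_rot: [180.0, 0.3, -177.1]
force: [-0.2, -0.2, 0.7]
gripper_width: 86.6
gripper_force: 0.0
```

```bash
python3 - <<'E'
from h import *
to((505,64,260),182.9)
a=cams.grab_frame("side")["color"];b=cams.grab_frame("wrist")
np.save("pics/w4.npy",b,allow_pickle=True)
A=cv2.resize(a[120:220,220:320],(400,400),interpolation=cv2.INTER_CUBIC);B=cv2.resize(b["color"][0:200,156:356],(400,400),interpolation=cv2.INTER_CUBIC)
cv2.imwrite("pics/c4.png",np.hstack([A,B]))
E
```

```text
t 12.8 pos [693.6  73.5 229.2] rot [ 180.     0.3 -177.1] F [-0.2 -0.2  0.7] T [ 0.04 -0.05  0.01] w 86.6 q [  5.  29.  71.   0.  79. -88.]
linear [ 6.290e-01  6.000e-04 -1.055e-01] turn 0.0001
```

View pics/c4.png

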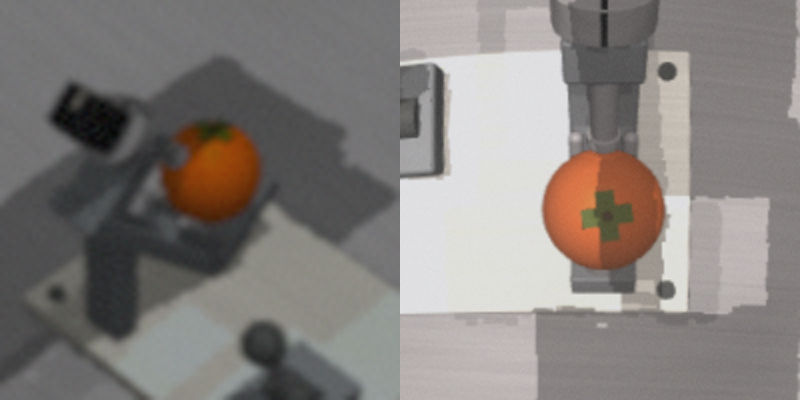

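The fruit sits in the cradle: the side view shows it against the spindle side, and the wrist view shows it centred on the frame at (603,210). The ring mark at (605,20) is on the axis, so the ring is at 0 and the knob is square. The knob therefore needs about 155° to contact and about 180° in total. Only the z-turn is available, so I'll drive the knob with upright jaws in three strokes.

>>> step_arm([
  [0,0,-0.12],
  [0.15,0,-0.15],
  [0.35,0,-0.15],
  [0.5,0,-0.13],
  [0.629,0,-0.1055],
  [0.629,0,-0.1055],
  [0.629,0,-0.1055],
], turn=[0,0,0,0,0,0,0])

```text
time_s: 13.78
ee_pos: [504.4, 63.7, 258.1]
ee_rot: [180.0, -0.0, -177.1]
force: [-1.1, -0.8, -0.5]
gripper_width: 86.7
gripper_force: 0.0
```

```bash
python3 - <<'E'
from h import *
to((505,64,199),182.9)
s=env.state();f=cams.grab_frame("wrist");cv2.imwrite("pics/c5.png",cv2.resize(f["color"][60:300,106:406],None,fx=2,fy=2))
E
```

```text
t 13.775 pos [504.4  63.7 258.1] rot [ 180.    -0.  -177.1] F [-1.1 -0.8 -0.5] T [ 0.07 -0.03  0.05] w 86.7 q [  6.  11.  95.   0.  74. -87.]
linear [-0.002   0.0007  0.1969] turn 0.0001
```

View pics/c5.png

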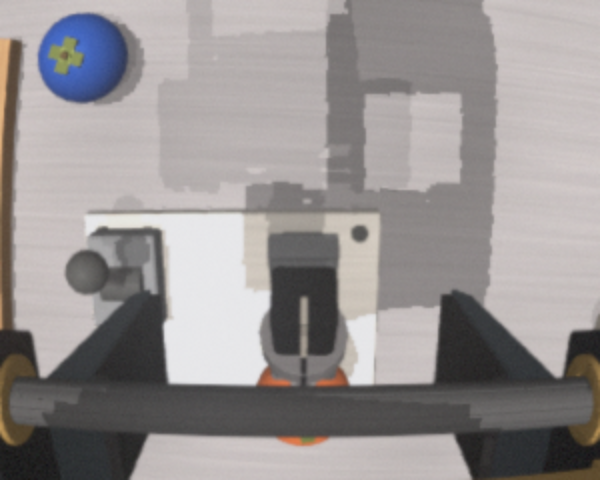

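The knob is square to the jaws and centred (304,310), and the white and black marks are in line. I'll descend and grip.

>>> step_arm([
  [0,0,0.08],
  [0,0,0.15],
  [0,0,0.197],
  [0,0,0.197],
  [0,0,0.197],
], turn=[0,0,0,0,0])

```text
time_s: 14.45
ee_pos: [504.9, 63.8, 200.1]
ee_rot: [180.0, 0.1, -177.1]
force: [-0.1, -0.8, 0.4]
gripper_width: 86.5
gripper_force: 0.0
```

>>> step_arm([
  [0,0,0],
  [0,0,0],
  [0,0,0],
  [0,0,0],
  [0,0,0],
  [0,0,0],
  [0,0,0],
], turn=[0,0,0,0,0,0,0], fingers=1, force=20)

```text
time_s: 15.32
ee_pos: [504.0, 64.6, 199.6]
ee_rot: [179.9, -0.0, -177.1]
force: [-1.1, 2.8, -0.0]
gripper_width: 25.8
gripper_force: 20.0
```

>>> step_arm([
  [0,0,0],
  [0,0,0],
  [0,0,0],
  [0,0,0],
], turn=[0.015,0.03,0.045,0.055])

```text
time_s: 15.82
ee_pos: [502.7, 67.5, 201.1]
ee_rot: [179.6, -0.3, 163.0]
force: [-8.2, 11.6, 10.9]
gripper_width: 28.4
gripper_force: 22.5
```

```bash
python3 - <<'E'
from h import *
to((504.9,64,199),182.9)
E
```

```text
t 15.825 pos [502.7  67.5 201.1] rot [179.6  -0.3 163. ] F [-8.2 11.6 10.9] T [2.71 1.16 0.65] w 28.4 q [  6.  13. 100.   1.  66. -67.]
linear [-0.0105 -0.0092  0.007 ] turn -0.0552
```

>>> step_arm([
  [0,0,0],
  [0,0,0],
  [0,0,0],
  [0,0,0],
  [0,0,0],
], turn=[0.02,0.04,0.06,0.08,0.087], force=14)

```text
time_s: 16.45
ee_pos: [505.5, 70.5, 203.0]
ee_rot: [179.2, -0.4, 131.7]
force: [-3.8, 18.5, 14.8]
gripper_width: 34.1
gripper_force: 19.3
```

```bash
python3 - <<'E'
from h import *
to((504.9,64,199),182.9)
f=cams.grab_frame("wrist");g=cams.grab_frame("top");h=cams.grab_frame("side")
r=lambda c:cv2.resize(c,(260,300),interpolation=cv2.INTER_CUBIC)
cv2.imwrite("pics/c6.png",np.hstack([r(f["color"][100:320,156:356]),r(g["color"][160:220,210:262]),r(h["color"][125:185,220:272])]))
E
```

```text
t 16.45 pos [505.5  70.5 203. ] rot [179.2  -0.4 131.7] F [-3.8 18.5 14.8] T [3.94 0.22 0.52] w 34.1 q [  6.  13. 100.   1.  66. -36.]
linear [-0.0152 -0.0161  0.013 ] turn -0.1423
```

View pics/c6.png

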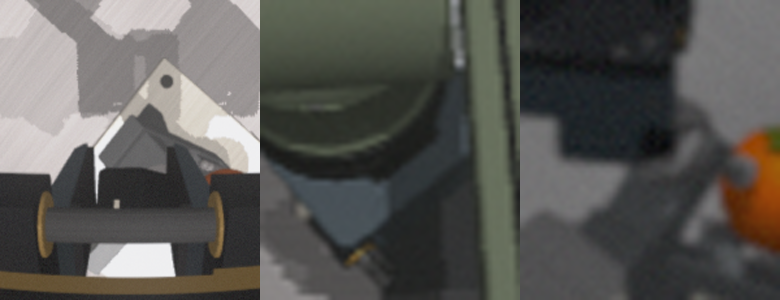

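That was the tenth picture. It shows the knob following the jaws, with its white mark at (116,203). From here I'll rely on numbers only. Now open, swing back and regrip the next pair of flats.

>>> step_arm([
  [0,0,0],
  [0,0,0],
  [0,0,0],
  [0,0,0],
  [0,0,0],
  [0,0,0],
  [0,0,0],
  [0,0,0],
  [0,0,0],
  [0,0,0],
  [0,0,0],
  [0,0,0],
  [0,0,0],
  [0,0,0],
  [0,0,0],
], turn=[0,0,0,0,-0.028,-0.056,-0.085,-0.114,-0.142,-0.17,-0.2,-0.228,-0.256,-0.284,-0.284], fingers=-0.9)

```text
time_s: 18.48
ee_pos: [503.9, 63.4, 199.1]
ee_rot: [180.0, -0.1, -126.1]
force: [-0.1, 0.6, -0.3]
gripper_width: 86.5
gripper_force: 0.0
```

```bash
python3 - <<'E'
from h import *
to((505,64,199),182.9+51.2)
s=env.state();f=cams.grab_frame("wrist");np.save("pics/w7.npy",f,allow_pickle=True)
T=np.array(f["tool_from_camera"]);R=Ro.from_euler('xyz',s["ee_rot"],degrees=True).as_matrix()
def pw(P):
    q=R.T@(np.array(P)-s["ee_pos"]);q=T[:3,:3].T@(q-T[:3,3]);r=np.hypot(q[0],q[1]);th=np.arctan2(r,q[2]);return np.array([f["cx"]+f["fx"]*th*q[0]/r,f["cy"]+f["fy"]*th*q[1]/r])
y=np.radians(2.9);Rg=np.array([[np.cos(y),-np.sin(y),0],[np.sin(y),np.cos(y),0],[0,0,1]])
U=Rg@[-.682,0,.732];W=Rg@[.732,0,.682];Y=Rg@[0,1,0];seat=np.array([615,69.5,85])
for a in range(0,91,15):
    n=np.cos(np.radians(a))*W-np.sin(np.radians(a))*Y
    print(a,"mark end",pw(seat+164*U+13*n).round(),"mark low",pw(seat+135*U+13*n).round(),"ring",pw(seat+118*U+20*n).round())
g=f["color"];h=cv2.cvtColor(g,cv2.COLOR_BGR2HSV)
# dark knob blob near its end
c=pw(seat+164*U).round().astype(int);print("end ctr",c)
x0,y0=c-45
m=(g.max(2)<60).astype(np.uint8)
for v in range(c[1]-40,c[1]+44,4):print(v,"".join("#" if g[v,u].max()<45 else "o" if g[v,u].min()>110 else "." for u in range(c[0]-50,c[0]+50,2)))
E
```

```text
t 18.475 pos [503.9  63.4 199.1] rot [ 1.800e+02 -1.000e-01 -1.261e+02] F [-0.1  0.6 -0.3] T [0.09 0.07 0.04] w 86.5 q [   6.   13.  101.   -0.   66. -138.]
linear [-0.0038 -0.0018  0.0004] turn -0.0005
0 mark end [246. 259.] mark low [223. 260.] ring [206. 267.]
15 mark end [243. 254.] mark low [220. 255.] ring [202. 261.]
30 mark end [240. 249.] mark low [218. 251.] ring [199. 254.]
45 mark end [240. 243.] mark low [218. 245.] ring [198. 246.]
60 mark end [240. 236.] mark low [218. 240.] ring [199. 239.]
75 mark end [242. 231.] mark low [220. 235.] ring [201. 232.]
90 mark end [245. 226.] mark low [223. 231.] ring [205. 226.]
end ctr [259 242]
202 .............................ooooooooooooooooooooo
206 ...............................ooooooooooooooooooo
210 ................................oooooooooooooooooo
214 .................................ooooooooooooooooo
218 ................................oooooooooooooooooo
222 .......o......##.######.......oooooooooooooooooooo
226 ...o...#.##.#######.#####..####..ooooooooooooooooo
230 o.....##################.######..#.ooooooooooooooo
234 ....##########################.###.ooooooooooooooo
238 ....#####......o.o....#########.##oooooooooooooooo
242 ...oooooooo......oooooooo.#######.oooooooooooooooo
246 ....###################..#.###.#..oooooooooooooooo
250 ...###########################.##.oooooooooooooooo
254 ..................................................
258 ..................................................
262 ..................................................
266 ..................................................
270 ..................................................
274 ..................................................
278 oooooooooooooooooooooooooooooooooooooooooooooooooo
282 oooooooooooooooooooooooooooooooooooooooooooooooooo
```

The mark row is 242, so the knob stands at about 46°, as planned. Regrip and take the second stroke.

>>> step_arm([
  [0,0,0],
  [0,0,0],
  [0,0,0],
  [0,0,0],
  [0,0,0],
  [0,0,0],
], turn=[0,0,0,0,0,0], fingers=1, force=14)

```text
time_s: 19.27
ee_pos: [509.2, 62.0, 201.3]
ee_rot: [-179.3, 0.3, -125.9]
force: [8.5, -4.9, 0.3]
gripper_width: 36.3
gripper_force: 12.8
```

>>> step_arm([
  [0,0,0],
  [0,0,0],
  [0,0,0],
  [0,0,0],
  [0,0,0],
  [0,0,0],
  [0,0,0],
  [0,0,0],
], turn=[0.02,0.04,0.06,0.08,0.1,0.12,0.142,0.142])

```text
time_s: 20.27
ee_pos: [505.0, 64.8, 200.8]
ee_rot: [179.9, 0.2, -177.0]
force: [-0.9, 3.2, 5.6]
gripper_width: 25.6
gripper_force: 14.0
```

```bash
python3 - <<'E'
from h import *
to((505,64,199),182.9+51.2)
E
```

```text
t 20.275 pos [505.   64.8 200.8] rot [ 179.9    0.2 -177. ] F [-0.9  3.2  5.6] T [ 0.65 -0.07  0.01] w 25.6 q [  6.  13. 100.   0.  66. -87.]
linear [ 0.0002 -0.0028  0.006 ] turn -0.142
```

>>> step_arm([
  [0,0,0],
  [0,0,0],
  [0,0,0],
  [0,0,0],
  [0,0,0],
  [0,0,0],
  [0,0,0],
  [0,0,0],
], turn=[0.02,0.04,0.06,0.08,0.1,0.12,0.142,0.142])

```text
time_s: 21.28
ee_pos: [506.1, 69.7, 203.1]
ee_rot: [179.2, -0.3, 131.8]
force: [-2.8, 15.8, 14.9]
gripper_width: 34.4
gripper_force: 18.2
```

>>> step_arm([
  [0,0,0],
  [0,0,0],
  [0,0,0],
  [0,0,0],
  [0,0,0],
  [0,0,0],
  [0,0,0],
  [0,0,0],
  [0,0,0],
  [0,0,0],
  [0,0,0],
  [0,0,0],
  [0,0,0],
  [0,0,0],
  [0,0,0],
], turn=[0,0,0,0,-0.028,-0.056,-0.085,-0.114,-0.142,-0.17,-0.2,-0.228,-0.256,-0.284,-0.284], fingers=-0.9)

```text
time_s: 23.15
ee_pos: [503.9, 63.4, 199.1]
ee_rot: [180.0, -0.0, -126.1]
force: [-0.8, 0.6, -0.3]
gripper_width: 86.5
gripper_force: 0.0
```

```bash
python3 - <<'E'
from h import *
to((505,64,199),182.9+51.2)
f=cams.grab_frame("wrist");np.save("pics/w8.npy",f,allow_pickle=True);g=f["color"]
for v in range(206,256,3):print(v,"".join("#" if g[v,u].max()<45 else "o" if g[v,u].min()>110 else "." for u in range(190,310,2)))
E
```

```text
t 23.15 pos [503.9  63.4 199.1] rot [ 180.    -0.  -126.1] F [-0.8  0.6 -0.3] T [0.1  0.06 0.01] w 86.5 q [   6.   13.  101.   -0.   66. -138.]
linear [-0.0037 -0.002   0.0003] turn -0.0004
206 oooo....................................oooooooooooooooooooo
209 o........................................ooooooooooooooooooo
212 ...........................................ooooooooooooooooo
215 ...........................................ooooooooooooooooo
218 .oo......................................ooooooooooooooooooo
221 ooo.......................#.##.....o....oooooooooooooooooooo
224 .....................#######.#####.oo...oooooooooooooooooooo
227 ...............##################..oo.####.ooooooooooooooooo
230 ..............####################.oo.#####.oooooooooooooooo
233 ..............####################.oo.#####.oooooooooooooooo
236 ..............####################.oo.##.##.oooooooooooooooo
239 ..............####################.o.######.oooooooooooooooo
242 .............######################..####.#.oooooooooooooooo
245 ......oo.....################.#############ooooooooooooooooo
248 ......o.......#############################ooooooooooooooooo
251 .............#############################.ooooooooooooooooo
254 ............................................................
```

The mark on the end face now runs from (260,241) to (260,221), so the knob is at about 135°. Last stroke: regrip and turn to jaw yaw 0, which puts the knob at 180° with about 25° of slip.

>>> step_arm([
  [0,0,0],
  [0,0,0],
  [0,0,0],
  [0,0,0],
  [0,0,0],
  [0,0,0],
], turn=[0,0,0,0,0,0], fingers=1, force=20)

```text
time_s: 23.95
ee_pos: [509.2, 62.0, 201.3]
ee_rot: [-179.3, 0.3, -125.9]
force: [8.7, -6.1, 0.2]
gripper_width: 36.0
gripper_force: 18.1
```

>>> step_arm([
  [0,0,0],
  [0,0,0],
  [0,0,0],
  [0,0,0],
  [0,0,0],
  [0,0,0],
  [0,0,0],
  [0,0,0],
], turn=[0.02,0.04,0.06,0.08,0.1,0.12,0.142,0.142])

```text
time_s: 24.95
ee_pos: [505.1, 65.0, 201.0]
ee_rot: [179.8, 0.2, -177.1]
force: [-0.1, 3.4, 4.8]
gripper_width: 25.5
gripper_force: 20.0
```

```bash
python3 - <<'E'
from h import *
to((505,64,199),182.9)
E
```

```text
t 24.95 pos [505.1  65.  201. ] rot [ 179.8    0.2 -177.1] F [-0.1  3.4  4.8] T [ 0.72 -0.1   0.19] w 25.5 q [  6.  13. 100.   0.  66. -87.]
linear [ 0.0007 -0.0034  0.0068] turn 0.0
```

Width is 25.5 mm at yaw 0, so the knob is at 180°. The torque about z is 0.19 N m here against 0.01 at the same pose in the last stroke, so the clutch has slipped. Release and go to the lever.

>>> step_arm([
  [0,0,0],
  [0,0,0],
  [0,0,0],
  [0,0,0],
  [0,0,-0.1],
  [0,0,-0.25],
  [0,0,-0.3],
  [0,0,-0.3],
  [0,0,-0.3],
], turn=[0,0,0,0,0,0,0,0,0], fingers=-0.9)

```text
time_s: 26.08
ee_pos: [503.3, 63.6, 287.9]
ee_rot: [-180.0, -0.2, -177.1]
force: [-0.2, -0.0, -0.2]
gripper_width: 86.4
gripper_force: 0.0
```

```bash
python3 - <<'E'
from h import *
to((490,-60,290),182.9)
s=env.state();f=cams.grab_frame("wrist");g=f["color"]
T=np.array(f["tool_from_camera"]);R=Ro.from_euler('xyz',s["ee_rot"],degrees=True).as_matrix()
def pw(P):
    q=R.T@(np.array(P)-s["ee_pos"]);q=T[:3,:3].T@(q-T[:3,3]);r=np.hypot(q[0],q[1]);th=np.arctan2(r,q[2]);return np.array([f["cx"]+f["fx"]*th*q[0]/r,f["cy"]+f["fy"]*th*q[1]/r])
y=np.radians(2.9);Rg=np.array([[np.cos(y),-np.sin(y),0],[np.sin(y),np.cos(y),0],[0,0,1]])
U=Rg@[-.682,0,.732];seat=np.array([615,69.5,85]);c=pw(seat+164*U).round().astype(int);print("end",c,"fruit",pw(seat).round())
for v in range(c[1]-30,c[1]+60,3):print(v,"".join("#" if g[v,u].max()<45 else "O" if g[v,u][2]>1.8*g[v,u][0]+20 else "o" if g[v,u].min()>110 else "." for u in range(c[0]-50,c[0]+50,2)))
E
```

```text
t 26.075 pos [503.3  63.6 287.9] rot [-180.    -0.2 -177.1] F [-0.2 -0.  -0.2] T [ 0.04 -0.04  0.  ] w 86.4 q [  6.  10.  92.   0.  78. -87.]
linear [ 0.0654 -0.4093 -0.0069] turn 0.0001
end [257 196] fruit [257. 249.]
166 oooooooooooooooooooooooooooooooooooooooooooooooooo
169 oooooooooooooooooooooooooooooooooooooooooooooooooo
172 ooooooooooooooooooo.....o.....ooooooo...oooooooooo
175 oooooooooooooooooo...............oooo...oooooooooo
178 oooooooooooooooooo...............ooooooooooooooooo
181 ooooooooooooooooooo.............oooooooooooooooooo
184 oooooooooooooooooo......oo.......ooooooooooooooooo
187 oooooooooooooooooo......oo.......ooooooooooooooooo
190 oooooooooooooooooo.......o.......ooooooooooooooooo
193 oooooooooooooooooo.......o.......ooooooooooooooooo
196 oooooooooooooooooo...............ooooooooooooooooo
199 oooooooooooooooooo...............ooooooooooooooooo
202 oooooooooooooooooo...............ooooooooooooooooo
205 oooooooooooooooooo................oooooooooooooooo
208 oooooooooooooooooo................oooooooooooooooo
211 oooooooooooooooooo................oooooooooooooooo
214 ooooooooooooooooooo...............oooooooooooooooo
217 ooooooooooooooooooo...............oooooooooooooooo
220 ooooooooooooooooooo...............oooooooooooooooo
223 ooooooooooooooooooo..............ooooooooooooooooo
226 ooooooooooooooooo.oo......oooooooooooooooooooooooo
229 oooooooooooooooooo.oooooooooooooo.oooooooooooooooo
232 oooooooooooooooooo...oooooooooo..ooooooooooooooooo
235 ooooooooooooooooo.oo......o.......oooooooooooooooo
238 oooooooooooooooo.O...............OOooooooooooooooo
241 ooooooooooooooo.OOOOOOoooooooOOOOOO.oooooooooooooo
244 oooooooooooooooOOOOOOO.ooooooOOOOOOOoooooooooooooo
247 oooooooooooooo.OOOOOOOO.ooo.OOOOOOOO.ooooooooooooo
250 oooooooooooooo.OOOOOOOOOOOOOOOOOOOOO.ooooooooooooo
253 ..................................................
```

The mark points along -W, so the knob is at 180°. Now the lever.

>>> step_arm([
  [0.06,-0.15,0],
  [0.065,-0.3,0],
  [0.065,-0.41,0],
  [0.065,-0.41,0],
  [0.065,-0.41,0],
], turn=[0,0,0,0,0], fingers=1)

```text
time_s: 26.75
ee_pos: [490.6, -59.6, 288.6]
ee_rot: [179.9, -0.1, -177.1]
force: [0.0, -0.3, 0.4]
gripper_width: 39.6
gripper_force: 0.0
```

>>> step_arm([
  [0,0,0.15],
  [0,0,0.35],
  [0,0,0.5],
  [0,0,0.6],
  [0,0,0.64],
  [0,0,0.64],
], turn=[0,0,0,0,0,0])

```text
time_s: 27.5
ee_pos: [491.0, -59.4, 97.4]
ee_rot: [180.0, -0.0, -177.0]
force: [0.7, -0.6, -0.0]
gripper_width: 0.5
gripper_force: 0.0
```

>>> step_arm([
  [-0.05,0,0],
  [-0.08,0,0],
  [-0.11,0,0],
  [-0.14,0,0],
  [-0.17,0,0],
  [-0.2,0,0],
  [-0.23,0,0],
  [-0.26,0,0],
  [-0.26,0,0],
], turn=[0,0,0,0,0,0,0,0,0])

```text
time_s: 28.62
ee_pos: [567.1, -56.2, 97.0]
ee_rot: [180.0, -0.3, -177.0]
force: [-5.3, -1.3, 2.3]
gripper_width: 0.2
gripper_force: 2.9
```

>>> step_arm([
  [-0.01,0,0],
  [-0.01,0,0],
  [-0.01,0,0],
], turn=[0,0,0])

```text
time_s: 29.0
ee_pos: [567.5, -56.1, 96.9]
ee_rot: [180.0, -0.6, -177.0]
force: [-11.0, -1.7, 5.5]
gripper_width: 0.3
gripper_force: 5.6
```

>>> step_arm([
  [-0.01,0,0],
  [-0.02,0,0],
  [-0.02,0,0],
], turn=[0,0,0])

```text
time_s: 29.38
ee_pos: [568.0, -56.1, 96.9]
ee_rot: [180.0, -1.3, -177.0]
force: [-23.0, -2.7, 14.3]
gripper_width: 0.4
gripper_force: 11.9
```

Hard stop reached at about the expected travel. Back off and check.

>>> step_arm([
  [0.1,0,0],
  [0.2,0,0],
  [0.25,0,0],
  [0.25,0,-0.2],
  [0.25,0,-0.4],
  [0.25,0,-0.6],
  [0.3,-0.3,-0.6],
  [0.3,-0.6,-0.6],
  [0.3,-0.9,-0.6],
  [0.3,-0.9,-0.6],
  [0.3,-0.9,-0.6],
], turn=[0,0,0,0,0,0,0,0,0,0,0])

```text
time_s: 30.75
ee_pos: [502.2, -333.5, 277.1]
ee_rot: [-179.9, 0.0, -177.2]
force: [-0.2, 0.0, -0.2]
gripper_width: 0.5
gripper_force: 0.0
```

```bash
python3 - <<'E'
from h import *
to((490,-60,290),182.9)
G={n:cams.grab_frame(n) for n in("side","top")};F={n:np.load(f"pics/{n}.npy",allow_pickle=True).item() for n in G}
P={"ball":[599,-57,98],"ball_old":[531,-60,101],"fruit":[615,69.5,85],"smallA":[510,-206,33],"smallB":[588,-211,33],"pocket":[430,-200,43]}
for n in G:
    print(n)
    for k,p in P.items():
        u,v=map(int,np.round(proj(G[n],p)));a=lambda f:np.median(f["color"][v-2:v+3,u-2:u+3].reshape(-1,3),0).astype(int).tolist()
        print(k,(u,v),"before",a(F[n]),"now",a(G[n]))
    d=cv2.absdiff(F[n]["color"],G[n]["color"]).max(2);u0=(185,95,30,55) if n=="side" else (112,145,36,40)
    x,y,w,h=u0;print("tub change frac",(d[y:y+h,x:x+w]>35).mean().round(3))
    u,v=map(int,np.round(proj(G[n],P["ball"])))
    c=cv2.cvtColor(G[n]["color"],cv2.COLOR_BGR2GRAY)
    for r in range(v-16,v+24,2):print("".join("#" if q<75 else "+" if q<105 else "." for q in c[r,u-30:u+26]))
E
```

```text
t 30.75 pos [ 502.2 -333.5  277.1] rot [-179.9    0.  -177.2] F [-0.2  0.  -0.2] T [ 0.02  0.03 -0.05] w 0.5 q [ -35.   19.   81.   -0.   80. -127.]
linear [-0.0031  0.9126 -0.0437] turn -0.0004
side
ball (306, 191) before [141, 144, 138] now [68, 69, 66]
ball_old (285, 207) before [50, 51, 47] now [175, 179, 172]
fruit (272, 162) before [116, 120, 118] now [10, 89, 176]
smallA (324, 273) before [10, 73, 142] now [10, 64, 138]
smallB (351, 254) before [10, 72, 142] now [10, 63, 136]
pocket (295, 291) before [10, 74, 143] now [51, 71, 91]
tub change frac 0.04
#######++...............................................
######++................................................
######+.................................................
####+...................................................
###+....................................................
##+.....................................................
+..........................++#++........................
.........................+###+###+......................
........................+#########+.....................
......................
[... 1412 characters left out ...]
................
.........................####+++##+.....................
.........................+########......................
..........................+######.......................
............................##+.........................
....................++++++#+++++........................
.......................++##+++++........................
..................+.....+##+++++........................
.........................++++++.........................
..................++..+####+++###+......................
..................++..+####+++#++++.....................
...................+..+++++++++++++.....................
...................+..+##########++.....................
```

```bash
python3 -c "
from workcell import env
print(env.job_done())"
```

```text
the job is handed in; nothing more can be done
None
```

The job is handed in at about 31 s: the largest persimmon sits in the cradle, held by the spindle. The knob is at 180°, a slip of about 25° judged from torque and the listed 2.7 rad stop because the ring's mark was out of view. The lock lever is at its stop, and the small persimmons and tub are where they were.

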